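# Put the shaker back in the condiment stand

### The job

One shaker of the pair is standing loose on the worktop; its twin is in an end well of the wooden condiment stand. Put the loose shaker upright into the empty narrow well at the other end of the stand (not the wide middle well), lowered in rather than dropped, standing on the bottom of the well, and leave its twin standing in its own well.

Things in the scene. Friction and masses are not known exactly. Their poses are not given: they have to be found in the camera images.
- shaker_mid (a point): round clear-glass shaker, grey contents, domed silver top; 44 mm across, 90 mm high (34 mm or less across in the top 16 mm), 0.1 kg. Upright (may lean 3 degrees) on the worktop in a row with two red-capped spice jars (45 x 106 mm), any order, 80 mm or more between centres; the row runs from near left to far right at about 45 degrees. Point: its centre, 45 mm above its foot; z up its axis
- free_well (a point): centre of the mouth of the empty narrow round well at one end of the stand: a blind hole, 58 mm in diameter, 30 mm deep, with a 3 mm chamfer; its mouth is level with the stand's top, 42 mm above the worktop, its floor 12 mm above the worktop. A seated shaker's centre is thus 15 mm above this point
- stand: the condiment stand, fixed to the worktop: a wooden block about 104 mm (its x) by 266 mm (its y) by 42 mm high with three round blind wells in a row along its y, 78 mm apart: at y = -78 mm the empty narrow well, in the middle a wide empty one (74 mm, for a pepper mill), at y = +78 mm a narrow one holding the twin shaker. Origin: centre of its underside, on the worktop. The stand may be turned any way round
- twin_mid (a point): the twin, a shaker of the same shape and size as the loose one, already standing in the narrow well at the other end of the stand. Point: its centre, half-way up; z along its axis, upward
Things that resemble listed ones, but are neither listed nor needed, are in the scene too. What is shaped like the part that bears shaker_mid but turquoise or yellow is not meant.

How it is judged:
By the outcome, as a careful person would: the job done as asked, in the order asked, and still so for the second after the job is handed in, with the robot touching nothing.
It also fails if it takes over 35 s, if anything falls off the work surface, if the arm or the gripper's body presses on something with over 40 N, if the wrist force passes 120 N, or if a joint passes its speed limit or range.

### The arm

A 7-joint arm with a two-finger parallel gripper is mounted at the origin on a cart in front of the work surface, level with it; the furniture and walls round the work are solid. World frame = base frame: x ahead of the robot, y to its left, z up, the work surface at z = 0. Lengths are in mm, angles in degrees, forces in N, time in s.
With the tool pointing down it reaches from about 425 to 825 mm from the base axis. Payload 3.6 kg.
Tool frame: the origin (TCP) lies midway between the tips of the shut fingers; the grasp point (between the pads) lies 19 mm behind it (r.grip_depth is the distance from the TCP to the grasp point, in mm); z points along the fingers, y is the line along which they close (so a half turn about z gives the same grasp; the last joint's range is limited). The gripper opens to 85 mm and grips with 20 to 120 N. Pads are 22 mm wide; open, the fingers measure 114 mm over their backs; the gripper's body (76 mm by 85 mm) begins 54 mm behind the grasp point. The pads swing forward as they close: fully open they stand 13 mm farther back than shut.
Start: joints at [72.336, 35.231, -0.722, 81.555, 0.464, 63.22, -2.315], TCP at [180.768, -624.328, 231.297] pointing down, gripper open.
Joint ranges: [-178.69, 178.69], [-17.37, 117.87], [-77.05, 75.6], [15.02, 138.74], [-78.02, 258.01], [0.78, 113.62], [-162.83, 162.83]. Speed limits (degrees/s): [159.86, 159.86, 180, 180, 180, 180, 180].

### API

Orientations are given as [roll, pitch, yaw] about the fixed x, y, z axes, in that order (R = Rz(yaw) Ry(pitch) Rx(roll)).
In Python, from bench import r gives the robot as it stands.
- The arm moves only by the shell command python3 -m crank 'ROWS' [FORCE]. ROWS is JSON, a list of rows, each a list of 7 numbers: the shift along the tool's x, y, z in units of 30 mm (1.0 is 30 mm), then the turn, a rotation vector about the tool's x, y, z in degrees, then the gripper command: -1 is shut, 1 is fully open, values between are in proportion. In form: [[dx, dy, dz, rx, ry, rz, hand], ...]. A call has 1 to 10 rows; each row shifts and turns the commanded pose from where the row before left it, along the tool's axes as they then stand; what a row does not reach is not made up. A row lasts 1/8 s, in which the tool goes at most 62.5 mm and 10.7 degrees, less where a joint would pass 70% of its speed; a pose out of reach is approached as far as the arm can. A call is refused whole if a number of a shift passes 1 or a number of a turn 10.7, either way. A call with a gripper value outside its range is refused whole. The fingers move at their own pace and stop on an object; FORCE is the grip in N (left out, the last holds). Time passes only in rows, so rows that do not move let the fingers close. It gives the time, the measured TCP pose, the force, the opening and the grip force at its end, in the units of the state.
- r.state(): the state, without advancing time (a new reading comes with each control period).
- r.grab_frame(name): name is "scene" or "side" or "wrist"; returns the picture (400x640x3 uint8, red, green, blue); there is no depth.
- r.get_calibration(name): a dict with "camera_matrix" (3x3 intrinsics, pixels), "k1" (the pictures are not rectified: a ray, as slopes to the right and down, at radius r is drawn at 1 + k1 r^2 times it, then the intrinsics apply), "R" (3x3) and "t" (3): a world point X has camera coordinates R X + t; the wrist camera has in their place "hand_eye" (4x4, takes a point from camera to tool coordinates, whose origin is the TCP and whose axes are the flange's). Camera axes: x right, y down, z forward; pixel columns grow to the right and rows downward; lengths in mm; the calibration is good to about 2 mm. A picture is of the moment at which its call begins: read the wrist's pose just before it. get_calibration takes no time and is no camera call.
- r.finish_job(): hands the job in; it is judged then, once.
The state is a dict: "clock": time; "joint_pos": joint angles; "joint_vel": joint speeds; "tau": joint torques, N m; "position": TCP position; "tool_rot": TCP orientation; "ft_force": force on the tool from outside, world axes, zero at the start; "moment": the same for the moment, N m; "grip_width": opening from 0.0 (shut) to 1.0 (fully open); "grip_force": force on a finger pad.
Only numpy, scipy, OpenCV 4.12 (cv2) and the standard library are available. Lean on these libraries where they do the work, as an engineer would, in place of code of your own. Each camera call takes 0.05 s, during which the arm holds its last target. There are 200 camera calls.

## Working session

There is one attempt and no reset: what is moved stays moved. The work goes in short steps, Python scripts to look and compute and a shell command to move; the robot and the scene stay as the last step left them, time stands still between calls to the robot, and variables do not carry over. Pictures are saved under pics/ and viewed, at most 10 in all, crops included, and the job is handed in when it is done.

```bash
mkdir -p pics; ls
python3 - <<'E'
from bench import r
import cv2,numpy as np
for n in ["scene","side"]:
    f=r.grab_frame(n); cv2.imwrite(f"pics/{n}0.png",f[:,:,::-1])
    c=r.get_calibration(n); print(n,c)
print(r.get_calibration("wrist")); print(r.state()); print(r.grip_depth)
E
```

```text
pics
scene {'camera_matrix': array([[513.18211259,   0.        , 316.06391964],
       [  0.        , 513.18211259, 201.64214215],
       [  0.        ,   0.        ,   1.        ]]), 'k1': 0.003647879170170072, 'R': array([[ 0.72803338, -0.68542743, -0.01251542],
       [-0.31912789, -0.32269427, -0.89108125],
       [ 0.60673287,  0.65273092, -0.45367121]]), 't': array([-449.91845054,  149.34016506,  963.66241298])}
side {'camera_matrix': array([[370.73249096,   0.        , 319.59626592],
       [  0.        , 370.73249096, 199.55096194],
       [  0.        ,   0.        ,   1.        ]]), 'k1': -0.07223775990129054, 'R': array([[-0.88620822, -0.46313317, -0.01194407],
       [-0.21346515,  0.43107678, -0.87670145],
       [ 0.41117833, -0.77439039, -0.48088658]]), 't': array([359.18581889, 213.35227635, 567.15186324])}
{'camera_matrix': array([[298.61229623,   0.        , 317.19943862],
       [  0.        , 298.61229623, 199.06176418],
       [  0.        ,   0.        ,   1.        ]]), 'k1': -0.040055052403861306, 'hand_eye': array([[-4.49633268e-04, -9.63232528e-01, -2.686687
[... 315 characters left out ...]
s': array([72.3359248 , 35.28386506, -0.72198523, 81.63356373,  0.46387313,
       63.22000843, -2.31520821]), 'joint_vel': array([ 0.01571065, -0.06871728,  0.0358616 , -0.16257408,  0.09335537,
       -0.06555053, -0.00328169]), 'tau': array([ 1.58141018e-03, -4.70378387e+01,  2.60199280e-01, -1.71572059e+01,
        1.00567707e-02,  5.81701592e-03,  1.29666091e-06]), 'position': array([ 180.56152613, -623.68706022,  230.24403506]), 'tool_rot': array([-1.79865450e+02,  2.03248022e-03,  1.61482214e+01]), 'ft_force': array([-0.79458876,  0.07088912, -0.76357787]), 'moment': array([ 0.02202077, -0.00058591, -0.00546457]), 'grip_force': 0.0, 'grip_width': 0.9966993204721947}
18.700000000000003
```

View pics/scene0.png

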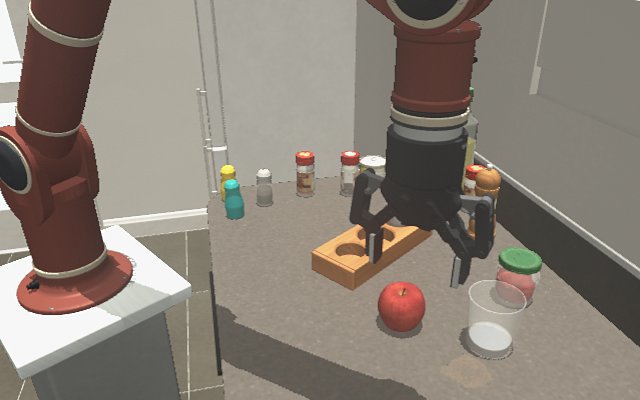

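View pics/side0.png

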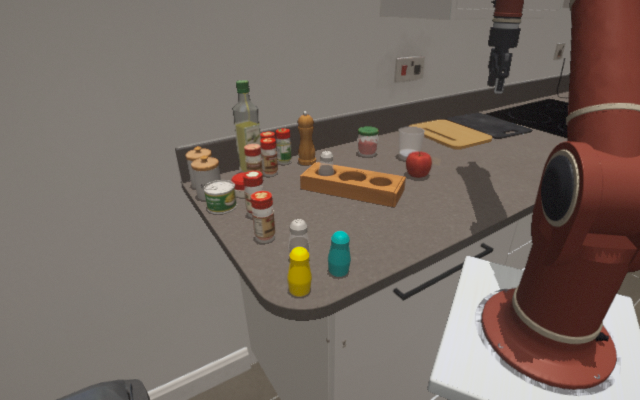

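Candidates: the scene view shows the clear shaker with a silver top at (264,187), a yellow one at (228,182) and a turquoise one at (234,199). In the side view these are at (298,240), (300,271) and (339,254). The twin is in the stand at side (326,163). The free well is the other end one, at side (381,182). By the description I choose the clear one, and I'll check it in a crop.

```bash
cat > h.py <<'E'
import numpy as np,cv2
from bench import r
from scipy.spatial.transform import Rotation as Ro
def ray(n,uv,st=None):
    c=r.get_calibration(n);K=c["camera_matrix"];k=c["k1"]
    x=cv2.undistortPoints(np.array([[uv]],float),K,np.array([k,0,0,0.]))[0,0]
    d=np.array([x[0],x[1],1.])
    if n=="wrist":
        R,p=pose(st);H=c["hand_eye"]
        return R@H[:3,3]+p, R@H[:3,:3]@d
    return -c["R"].T@c["t"], c["R"].T@d
def pose(st): return Ro.from_euler("xyz",st["tool_rot"],degrees=True).as_matrix(),np.array(st["position"])
def atz(n,uv,z,st=None):
    o,d=ray(n,uv,st);return o+d*(z-o[2])/d[2]
def tri(*rays):
    A=0;b=0
    for o,d in rays:
        d=d/np.linalg.norm(d);P=np.eye(3)-np.outer(d,d);A=A+P;b=b+P@o
    x=np.linalg.solve(A,b);return x.round(1),[round(float(np.linalg.norm(np.cross(x-o,d/np.linalg.norm(d)))),1) for o,d in rays]
def proj(n,X,st=None):
    c=r.get_calibration(n);K=c["camera_matrix"]
    if n=="wrist":
        R,p=pose(st);H=c["hand_eye"];q=H[:3,:3].T@(R.T@(np.array(X)-p)-H[:3,3])
    else: q=c["R"]@np.array(X)+c["t"]
    s=q[:2]/q[2];s=s*(1+c["k1"]*(s@s));return (K[:2,:2]@s+K[:2,2]).round(1)
E
python3 - <<'E'
from h import *
a=cv2.imread("pics/scene0.png")[150:230,200:320];b=cv2.imread("pics/side0.png")[140:300,220:420]
a=cv2.resize(a,None,fx=4,fy=4,interpolation=2);b=cv2.resize(b,None,fx=3,fy=3,interpolation=2)
o=np.zeros((800,600,3),np.uint8);o[:320,:480]=a;o[320:,:]=b;cv2.imwrite("pics/crop.png",o)
print(tri(ray("scene",(264,169)),ray("side",(298,221))))
for z in(0,90):print(atz("scene",(265,206 if z==0 else 169),z),atz("side",(298,221),90))
print("jars",tri(ray("scene",(305,154)),ray("side",(262,197))),tri(ray("scene",(350,155)),ray("side",(253,176))))
for uv in[(352,177),(381,182)]:print(atz("side",uv,42))
print("twin",atz("side",(327,153),102))
print("yel/turq",atz("side",(299,249),90),atz("side",(340,234),90))
E
```

```text
(array([451.7,   0.8,  89. ]), [2.2, 2.2])
[443.03330071  -7.64578976   0.        ] [448.03594857   4.5772186   90.        ]
[4.55660084e+02 3.24989629e-02 9.00000000e+01] [448.03594857   4.5772186   90.        ]
jars (array([554.9, -27.7, 104.1]), [3.5, 3.5]) (array([ 633.4, -103.5,  102.4]), [1.7, 1.7])
[ 472.06002301 -314.83712423   42.        ]
[ 392.93140362 -320.20392142   42.        ]
twin [ 540.93229343 -304.2936637   102.        ]
yel/turq [401.17149136  80.82541331  90.        ] [358.1982753    8.80784774  90.        ]
```

View pics/crop.png

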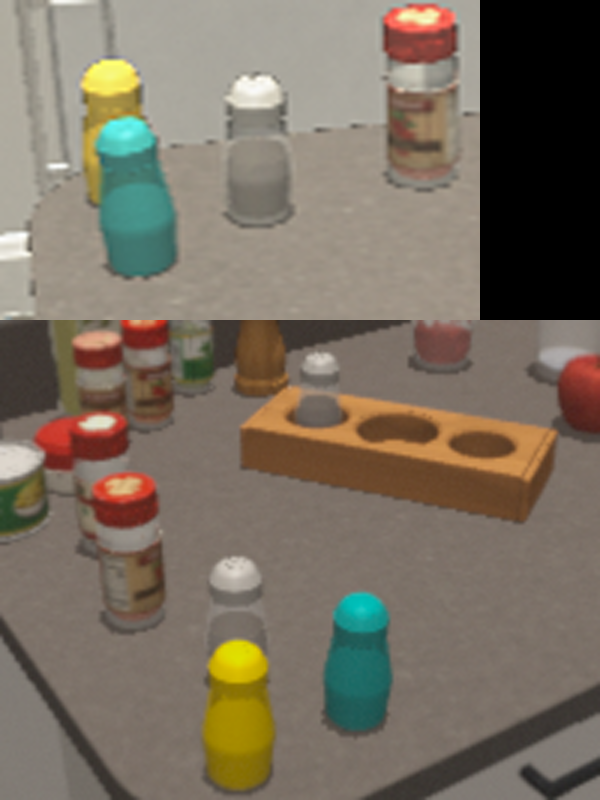

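The crop confirms it: the clear shaker with a silver dome is the loose one, near (451,1), and the free well is near (393,-320) at the near end. I'll go above the stand first and take a look with the wrist camera.

```bash
python3 -m crank '[[0.97,-0.74,0,0,0,0,1],[0.97,-0.74,0,0,0,0,1],[0.97,-0.74,0,0,0,0,1],[0.97,-0.74,0,0,0,0,1],[0.97,-0.74,0,0,0,0,1],[0.97,-0.74,0,0,0,0,1],[0.97,-0.74,0,0,0,0,1],[0.97,-0.74,0,0,0,0,1],[0.97,-0.74,0,0,0,0,1],[0.97,-0.74,0,0,0,0,1]]' 40
python3 -m crank '[[0,0,0,0,0,0,1],[0,0,0,0,0,0,1]]'
python3 - <<'E'
from h import *
st=r.state();print(st["position"],st["tool_rot"],st["joint_pos"])
cv2.imwrite("pics/w1.png",r.grab_frame("wrist")[:,:,::-1])
np.save("w1.npy",[st["position"],st["tool_rot"]])
for X in[(393,-320,42),(472,-315,42),(541,-304,102),(451,1,90)]:print(X,proj("wrist",X,st))
E
```

```text
clock: 1.35
position: [398.9, -329.0, 231.0]
tool_rot: [-180.0, 0.0, 16.1]
ft_force: [1.2, -0.4, -0.0]
grip_width: 1.003
grip_force: 0.0
clock: 1.6
position: [397.8, -330.8, 231.1]
tool_rot: [-180.0, 0.1, 16.1]
ft_force: [-0.2, 0.4, 1.0]
grip_width: 0.995
grip_force: 0.0
[ 397.79552002 -330.75804682  231.05304466] [-1.79997006e+02  6.57732266e-02  1.61105482e+01] [ 39.47065836  23.52280155  -3.11089419 103.30300369   1.61189685
  53.25819648 -38.23697382]
(393, -320, 42) [306.2 181.2]
(472, -315, 42) [321.5 110.3]
(541, -304, 102) [333.3  21.6]
(451, 1, 90) [-17.   38.3]
```

View pics/w1.png

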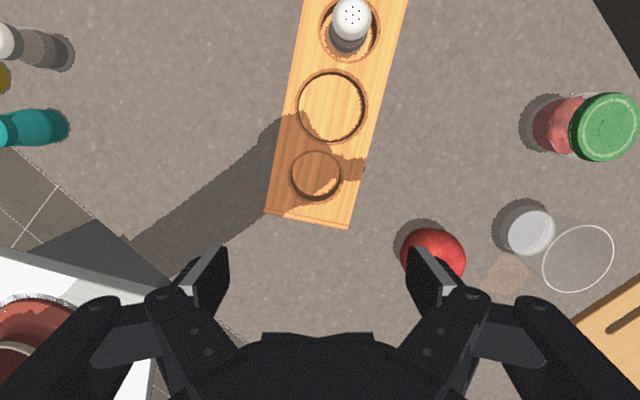

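The wrist view shows the free well at (316,174), the middle well at (332,106) and the twin in the far well with its dome at (352,14). I'll convert these to positions.

Run:
```python
from h import *
a=np.load("w1.npy");st=dict(position=a[0],tool_rot=a[1])
f=atz("wrist",(316,174),42,st);m=atz("wrist",(332,106),42,st);t=atz("wrist",(349,29),42,st)
print(f,m,t,np.linalg.norm(f-m),np.linalg.norm(t-m))
print("side proj",proj("side",f),proj("side",m))
```

```text
[ 403.97928887 -328.39540858   42.        ] [ 479.28883854 -324.46131627   42.        ] [ 555.64093117 -319.33827077   42.        ] 75.41223609956106 76.52377176267404
side proj [378.  179.9] [350.9 175.1]
```

```bash
python3 -m crank '[[0.48,-1,0,0,0,0,1],[0.48,-1,0,0,0,0,1],[0.48,-1,0,0,0,0,1],[0.48,-1,0,0,0,0,1],[0.48,-1,0,0,0,0,1],[0.48,-1,0,0,0,0,1],[0.48,-1,0,0,0,0,1],[0.48,-1,0,0,0,0,1],[0.48,-1,0,0,0,0,1],[0.48,-1,0,0,0,0,1]]'
python3 -m crank '[[0,0,0,0,0,10,1],[0,0,0,0,0,10,1],[0,0,0,0,0,10,1],[0,0,0,0,0,0,1],[0,0,0,0,0,0,1],[0,0,0,0,0,0,1]]'
python3 - <<'E'
from h import *
st=r.state();print(st["position"],st["tool_rot"],st["joint_pos"])
cv2.imwrite("pics/w2.png",r.grab_frame("wrist")[:,:,::-1])
cv2.imwrite("pics/s2.png",r.grab_frame("scene")[:,:,::-1])
np.save("w2.npy",[st["position"],st["tool_rot"]])
for X in[(451,1,90),(451,1,0)]:print(X,proj("wrist",X,st))
E
```

```text
clock: 2.9
position: [453.6, -2.6, 231.3]
tool_rot: [180.0, -0.0, 16.0]
ft_force: [-0.2, -0.0, 0.0]
grip_width: 1.002
grip_force: 0.0
clock: 3.65
position: [453.4, -2.3, 231.3]
tool_rot: [-180.0, 0.0, -13.8]
ft_force: [0.2, -0.7, 0.1]
grip_width: 1.004
grip_force: 0.0
[453.44084938  -2.32670456 231.32195275] [-1.79995189e+02  2.64525978e-04 -1.38204885e+01] [  -0.93653152   18.00034816   -2.01263032  112.46676693    0.8110714
   49.54498097 -107.19748914]
(451, 1, 90) [314.8 193.3]
(451, 1, 0) [315.4 175.6]
```

View pics/w2.png

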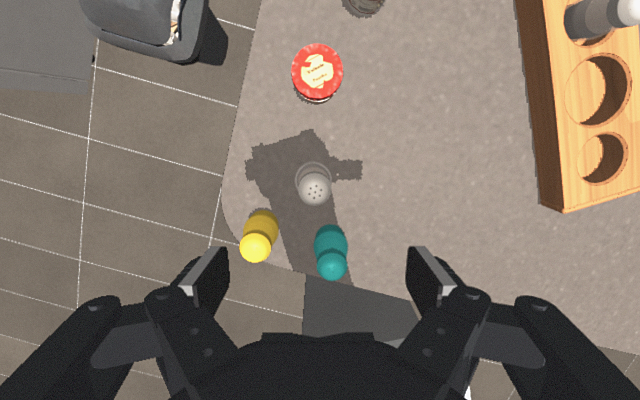

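The wrist view shows the shaker dome at (315,189) and its body ring at about (313,178). Yellow (256,240) and turquoise (330,255) both sit clear of the closing line.

Run:
```python
from h import *
a=np.load("w2.npy");st=dict(position=a[0],tool_rot=a[1])
R,p=pose(st)
for uv,z in[((315,188),88),((313,178),35)]:
  X=atz("wrist",uv,z,st);print(X,"tool",R.T@(X-p))
for uv in[(601,159),(597,90)]:print(atz("wrist",uv,42,st))
```

```text
[ 4.55694980e+02 -3.62925847e-01  8.80000000e+01] tool [  1.72042391  -2.43335894 143.32214964]
[455.54323025   2.45253132  35.        ] tool [  0.90075379  -5.12660514 196.32237976]
[ 399.97539935 -326.53100387   42.        ]
[ 478.61005577 -322.23096751   42.        ]
```

```bash
python3 -m crank '[[0.04,-0.13,0.73,0,0,0,1],[0,0,0.73,0,0,0,1],[0,0,0.73,0,0,0,1],[0,0,0.73,0,0,0,1],[0,0,0.73,0,0,0,1],[0,0,0.73,0,0,0,1],[0,0,0.73,0,0,0,1],[0,0,0.73,0,0,0,1],[0,0,0.73,0,0,0,1],[0,0,0,0,0,0,1]]'
python3 -m crank '[[0,0,0,0,0,0,-1],[0,0,0,0,0,0,-1],[0,0,0,0,0,0,-1],[0,0,0,0,0,0,-1],[0,0,0,0,0,0,-1],[0,0,0,0,0,0,-1],[0,0,0,0,0,0,-1],[0,0,0,0,0,0,-1]]' 40
python3 - <<'E'
from h import *
s=r.grab_frame("side")[180:300,230:400,::-1];w=r.grab_frame("scene")[100:250,190:340,::-1]
o=np.zeros((480,800,3),np.uint8);o[:300,:425]=cv2.resize(s,(425,300));o[:375,425:]=cv2.resize(w,(375,375));cv2.imwrite("pics/g.png",o)
E
```

```text
clock: 5.0
position: [454.7, 1.5, 33.2]
tool_rot: [180.0, 0.2, -13.8]
ft_force: [-0.3, -0.2, 0.4]
grip_width: 0.999
grip_force: 0.0
clock: 6.0
position: [456.3, 1.6, 35.4]
tool_rot: [-180.0, -0.1, -13.9]
ft_force: [-0.3, 1.0, 6.4]
grip_width: 0.434
grip_force: 39.2
```

View pics/g.png

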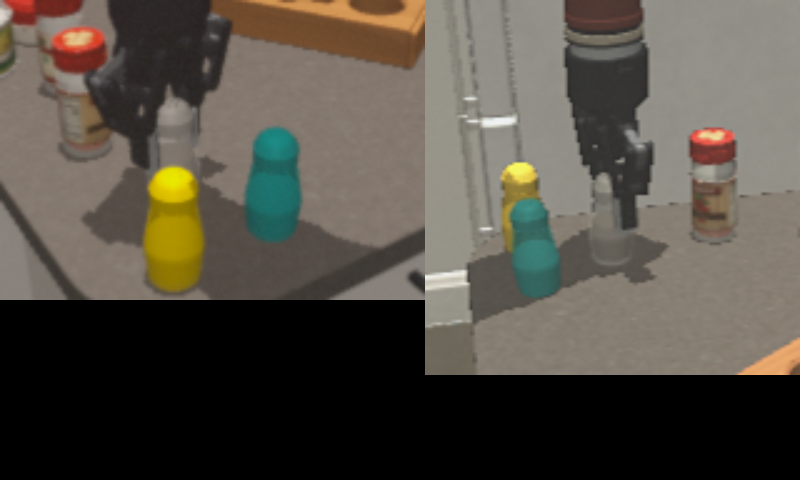

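The shaker is held between the pads at 37 mm, on its taper. I'll lift a little and watch the width for slip.

```bash
python3 -m crank '[[0,0,-0.3,0,0,0,-1],[0,0,-0.3,0,0,0,-1],[0,0,-0.3,0,0,0,-1],[0,0,0,0,0,0,-1],[0,0,0,0,0,0,-1]]'
python3 - <<'E'
from h import *
st=r.state();print(st["grip_width"],st["ft_force"])
s=r.grab_frame("side")[170:300,230:400,::-1];w=r.grab_frame("wrist")[130:400,170:490,::-1]
o=np.zeros((330,800,3),np.uint8);o[:325,:425]=cv2.resize(s,(425,325));o[:316,425:]=cv2.resize(w,(375,316));cv2.imwrite("pics/l.png",o)
E
```

```text
clock: 6.72
position: [455.4, 1.6, 61.2]
tool_rot: [-180.0, 0.0, -13.9]
ft_force: [-1.1, -1.0, -0.8]
grip_width: 0.435
grip_force: 39.8
0.4347971518303725 [-1.14736641 -0.98440605 -0.84966598]
```

View pics/l.png

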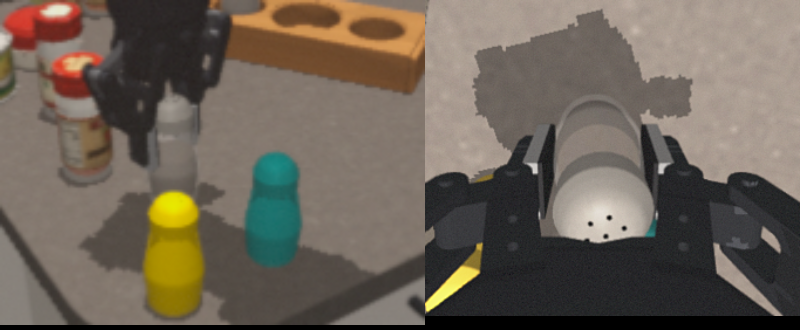

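Lifted cleanly with no slip. The pads hold it on both sides, it stays upright, and its foot is about 34 mm below the TCP. Next I'll carry it to above the free well.

```bash
python3 -m crank '[[0,0,-0.6,0,0,0,-1],[0,0,-0.8,0,0,0,-1],[0,0,-0.8,0,0,0,-1],[0.06,0.4,-0.6,0,0,0,-1],[0.06,0.75,-0.2,0,0,0,-1],[0.06,0.85,0,0,0,0,-1],[0.06,0.85,0,0,0,0,-1],[0.06,0.85,0,0,0,0,-1],[0.06,0.85,0,0,0,0,-1],[0.06,0.85,0,0,0,0,-1]]' 45
python3 -m crank '[[0.07,0.85,0,0,0,0,-1],[0.07,0.85,0,0,0,0,-1],[0.07,0.85,0,0,0,0,-1],[0.07,0.85,0,0,0,0,-1],[0.07,0.85,0,0,0,0,-1],[0.07,0.85,0,0,0,0,-1],[0.07,0.6,0,0,0,0,-1],[0,0.2,0,0,0,0,-1],[0,0,0,0,0,0,-1],[0,0,0,0,0,0,-1]]'
python3 - <<'E'
from h import *
st=r.state();print(st["position"],st["tool_rot"],st["grip_width"])
np.save("w3.npy",[st["position"],st["tool_rot"]])
w=r.grab_frame("wrist")[:,:,::-1];s=r.grab_frame("side")[:,:,::-1];cv2.imwrite("pics/w3.png",w);cv2.imwrite("pics/s3.png",s);c=r.grab_frame("scene")[:,:,::-1];cv2.imwrite("pics/c3.png",c)
o=np.zeros((600,800,3),np.uint8);o[:350,:400]=cv2.resize(s[80:220,270:430],(400,350));o[:350,400:]=cv2.resize(c[150:290,290:450],(400,350));o[350:,:400]=cv2.resize(w[50:300,120:520],(400,250));cv2.imwrite("pics/p3.png",o)
E
```

```text
clock: 8.07
position: [428.4, -159.4, 150.8]
tool_rot: [-180.0, 0.1, -13.9]
ft_force: [-0.7, -0.1, -1.3]
grip_width: 0.429
grip_force: 45.4
clock: 9.32
position: [401.3, -332.8, 151.1]
tool_rot: [-179.9, 0.0, -13.7]
ft_force: [-0.3, 0.1, -1.1]
grip_width: 0.434
grip_force: 45.4
[ 401.26350887 -332.77705063  151.14574263] [-1.79936709e+02  1.79575823e-02 -1.37497518e+01] 0.4335427758034959
```

View pics/p3.png

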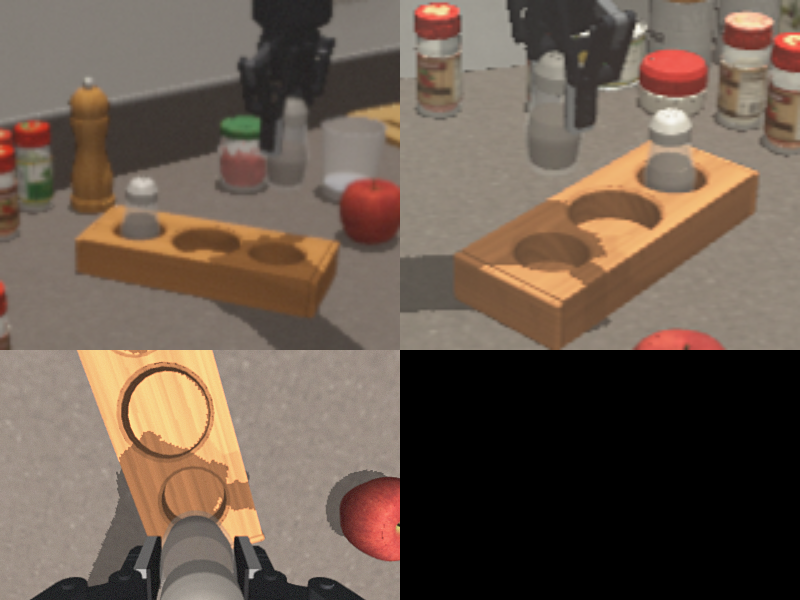

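The composite shows the shaker held upright above the stand. The free well is at scene (351,251), side (381,182) and wrist (314,197). The shaker's foot is at scene (351,217) and side (384,153). The twin is undisturbed.

Run:
```python
from h import *
a=np.load("w3.npy");st=dict(position=a[0],tool_rot=a[1]);R,p=pose(st)
print("well",tri(ray("scene",(351.2,250.8)),ray("side",(381.2,181.6))),[atz(n,u,42,st).round(1) for n,u in(("scene",(351.2,250.8)),("side",(381.2,181.6)),("wrist",(314,197)))], "mid",atz("wrist",(287,112),42,st))
fz=p[2]-34
# foot lowest edge near camera: project foot circle
for n in("scene","side"):
  for X in((p[0],p[1],fz),(p[0],p[1],fz+45)):
    c=np.array([proj(n,(X[0]+22*np.cos(t),X[1]+22*np.sin(t),X[2])) for t in np.linspace(0,6.28,60)]);print(n,c.min(0),c.max(0),c.mean(0))
```

```text
well (array([ 397. , -330.8,   39.2]), [1.8, 1.8]) [array([ 396.5, -332.7,   42. ]), array([ 393.3, -322.7,   42. ]), array([ 403.8, -330.1,   42. ])] mid [ 478.30818692 -326.05221262   42.        ]
scene [341.7 209.3] [365.9 220.8] [353.91833333 214.94333333]
scene [342.  187.5] [366.7 198.3] [354.44833333 192.78333333]
side [372.7 149.5] [390.3 155.9] [381.35833333 152.66333333]
side [373.7 132.8] [391.6 138.6] [382.52666667 135.64      ]
```

Run:
```python
from h import *
for a,b in(((353.9,250.8),(378.2,181.6)),((353.9,254.4),(378.2,184.3))):
  print([atz("scene",a,42).round(1),atz("side",b,42).round(1)],tri(ray("scene",a),ray("side",b)))
```

```text
[array([ 400.2, -336.2,   42. ]), array([ 400.2, -319.2,   42. ])] (array([ 404.8, -331.3,   36.7]), [1.0, 1.0])
[array([ 391. , -344.7,   42. ]), array([ 394.9, -304.3,   42. ])] (array([ 404.5, -331.6,   28.8]), [1.2, 1.2])
```

```bash
python3 -m crank '[[0.05,-0.1,0.4,0,0,0,-1],[0,0,0.5,0,0,0,-1],[0,0,0.5,0,0,0,-1],[0,0,0.5,0,0,0,-1],[0,0,0.3,0,0,0,-1],[0,0,0,0,0,0,-1],[0,0,0,0,0,0,-1]]'
python3 - <<'E'
from h import *
st=r.state();print(st["position"],st["tool_rot"],st["grip_width"])
np.save("w4.npy",[st["position"],st["tool_rot"]])
w=r.grab_frame("wrist")[:,:,::-1];s=r.grab_frame("side")[:,:,::-1];c=r.grab_frame("scene")[:,:,::-1]
for n,i in(("w4",w),("s4",s),("c4",c)):cv2.imwrite(f"pics/{n}.png",i)
o=np.zeros((600,800,3),np.uint8);z=dict(interpolation=cv2.INTER_CUBIC)
o[:300,:400]=cv2.resize(s[135:210,330:430],(400,300),**z);o[:300,400:]=cv2.resize(c[200:275,300:400],(400,300),**z);o[300:,:480]=cv2.resize(w[80:280,160:480],(480,300),**z);cv2.imwrite("pics/p4.png",o)
E
```

```text
clock: 10.35
position: [403.3, -331.8, 85.5]
tool_rot: [180.0, -0.0, -13.9]
ft_force: [-0.5, -0.4, 0.0]
grip_width: 0.432
grip_force: 45.4
[ 403.34096119 -331.81231726   85.52843664] [ 1.79983421e+02 -4.55436833e-02 -1.38553072e+01] 0.4321737013856611
```

View pics/p4.png

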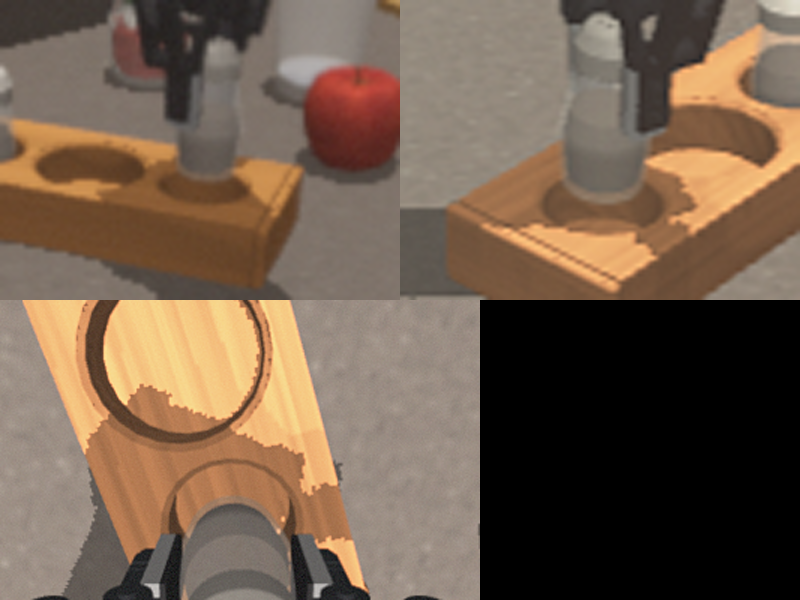

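The close view shows the foot almost centred over the mouth. At side the foot is at column 208 against 204 for the well, at scene 605 against 603, and at wrist 235 against 230. I'll check the fore-aft offset from the far rims.

Run:
```python
from h import *
a=np.load("w4.npy");st=dict(position=a[0],tool_rot=a[1]);R,p=pose(st)
for n,uv,z,rad in(("well",(313.3,186.7),42,32),("well inner",(313.3,188.7),39,29),("foot",(316.7,211.3),51.5,22),("foot r20",(316.7,211.3),51.5,20)):
  X=R.T@(atz("wrist",uv,z,st)-p);print(n,X.round(1),"centre x",(X[0]-rad).round(1))
```

```text
well [26.5 -2.7 43.5] centre x -5.5
well inner [24.4 -2.8 46.5] centre x -4.6
foot [13.  -0.6 34. ] centre x -9.0
foot r20 [13.  -0.6 34. ] centre x -7.0
```

```bash
python3 -m crank '[[0.04,-0.06,0,0,0,0,-1],[0,0,0.15,0,0,0,-1],[0,0,0.15,0,0,0,-1],[0,0,0.15,0,0,0,-1],[0,0,0,0,0,0,-1]]'
python3 -m crank '[[0,0,0.15,0,0,0,-1],[0,0,0.15,0,0,0,-1],[0,0,0.15,0,0,0,-1],[0,0,0.15,0,0,0,-1],[0,0,0,0,0,0,-1],[0,0,0,0,0,0,-1]]'
```

```text
clock: 11.12
position: [404.3, -329.9, 71.1]
tool_rot: [-180.0, 0.1, -13.9]
ft_force: [-0.2, 0.4, -1.1]
grip_width: 0.436
grip_force: 45.4
clock: 11.88
position: [404.7, -330.1, 53.8]
tool_rot: [-180.0, -0.0, -13.9]
ft_force: [0.1, 0.1, -1.1]
grip_width: 0.43
grip_force: 45.4
```

No contact so far, and the foot is about 20 mm inside the well. I'll continue in small steps until it touches the floor.

```bash
python3 -m crank '[[0,0,0.08,0,0,0,-1],[0,0,0.08,0,0,0,-1],[0,0,0.04,0,0,0,-1],[0,0,0,0,0,0,-1]]'
python3 -m crank '[[0,0,0.04,0,0,0,-1],[0,0,0,0,0,0,-1]]'
```

```text
clock: 12.38
position: [404.6, -330.1, 47.7]
tool_rot: [-180.0, 0.0, -13.9]
ft_force: [0.3, 0.2, -1.0]
grip_width: 0.436
grip_force: 45.4
clock: 12.62
position: [404.9, -330.2, 47.5]
tool_rot: [180.0, -0.0, -13.8]
ft_force: [-1.2, 0.9, 6.2]
grip_width: 0.432
grip_force: 46.6
```

Floor contact at 6 N and at the expected height (TCP 47). Releasing gently and withdrawing upward.

```bash
python3 -m crank '[[0,0,0,0,0,0,0],[0,0,0,0,0,0,0.3],[0,0,0,0,0,0,0.6],[0,0,0,0,0,0,0.8],[0,0,0,0,0,0,0.8],[0,0,0,0,0,0,0.8]]'
python3 -m crank '[[0,0,-0.2,0,0,0,0.8],[0,0,-0.5,0,0,0,0.8],[0,0,-0.8,0,0,0,0.8],[0,0,-1,0,0,0,0.8],[0,0,-1,0,0,0,0.8],[0,0,-1,0,0,0,0.8],[0,0,-1,0,0,0,0.8],[0,0,0,0,0,0,0.8],[0,0,0,0,0,0,0.8]]'
python3 - <<'E'
from h import *
w=r.grab_frame("wrist")[:,:,::-1];s=r.grab_frame("side")[:,:,::-1];c=r.grab_frame("scene")[:,:,::-1]
o=np.zeros((600,800,3),np.uint8);z=dict(interpolation=cv2.INTER_CUBIC)
o[:300,:400]=cv2.resize(s[120:225,290:430],(400,300),**z);o[:300,400:]=cv2.resize(c[170:275,300:440],(400,300),**z);o[300:,:480]=cv2.resize(w[0:300,80:560],(480,300),**z);cv2.imwrite("pics/p5.png",o)
E
```

```text
clock: 13.38
position: [404.6, -330.1, 46.5]
tool_rot: [-180.0, 0.0, -13.9]
ft_force: [-0.3, -0.1, -0.4]
grip_width: 0.899
grip_force: 0.0
clock: 14.5
position: [404.1, -329.8, 211.6]
tool_rot: [-180.0, 0.0, -13.9]
ft_force: [-1.0, 0.3, -1.0]
grip_width: 0.897
grip_force: 0.0
```

View pics/p5.png

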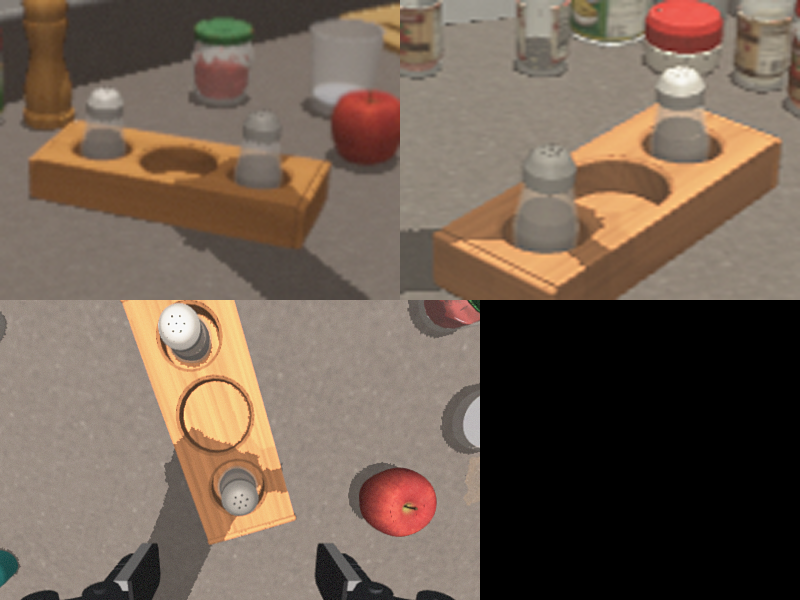

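The shaker stands upright in the end well (side crop (260,150), scene crop (548,200)), at the same height as its twin, and the twin is undisturbed. Handing in.

```bash
python3 -c "
from bench import r
print(r.finish_job())"
```

```text
the job is handed in; nothing more can be done
None
```

The loose shaker was lowered into the empty end well and stands upright on its floor, its twin is undisturbed in its own well, and the job was handed in at about 14.7 s of the 35 s allowed.

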